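Snap the quick-hitch tool rest onto the lathe's banjo post

TASK

Lift the quick-hitch tool rest out of its wooden rack, and push its downward hook gently onto the cross pin between the two ears of the grey banjo's post, until the sprung latch has snapped shut below the pin and the flange sits flat on the ears; then let go. The post has a soft cushion and a press of more than 25 N damages it, and it is clamped at a height nobody measured, so go by feel. Leave everything else on the bench where it is.

Things in the scene. Friction and masses are not known exactly. Their poses are not given: they have to be found in the camera images.
- rest: Quick-hitch tool rest, loose, 0.38 kg give or take a quarter: a steel T with a hook below. Origin: centre of the underside of its flange (60 along x, 64 along y, 8 thick); z up. A neck (16 x 26, z 8 to 24) joins flange and bar. It starts with the flange resting on the rack's two rails. It may be fitted either way round (half a turn).
- bar (a point): Centre of the tool rest's bar, the part to hold it by: 14 wide in x, 160 long in y, 28 high (z 24 to 52 above the flange's underside). This point is at z 38 of the tool rest.
- slot (a point): Where the pin's centre lies in the tool rest's hook when home: x 0, z -23 of the tool rest. Hook 24 thick in y, mouth downward: two legs (outer faces x -22, +20), slot 16 wide in x centred on x = 0, roof at z -12; legs end at about z -64, the lowest 10 flared to a mouth about 28 wide.
- latch (a joint): Angle of the hook's sprung latch: 0 = shut (stopped), level across the slot; up to 1.4 = folded up into the leg at -x. Steel tongue 10 wide, 4 thick, 19 long, pivoted at x -13, z -46.5 of the tool rest. Opens only upward: the pin must push it aside with some 8 to 17 N, over the tool rest's weight. It snaps back to 0 below the pin 2 to 6 mm before the flange meets the ears.
- banjo: Fixed grey cast banjo. Origin: centre of the underside of its foot (150 along x, 100 along y, 16 high), z up. Its round sleeve (radius 30, to z 50) holds a post clamped at an unmeasured height. On the post a dark steel yoke: two upright ears centred at y -22 and y +22 (8 thick, 40 along x, 36 clear between), floor between them 70 below their flat tops. Ball lever at +x (82 high) only for looks.
- lowest (a point): A mark on the banjo's axis at z 138 of the banjo: the lowest the ears' tops can be; they are 0 to 28 mm above it. A steel cross pin, diameter 12, runs along the banjo's y through both ears at x 0, its axis 23 below their tops. The yoke rides on a cushion spring: beyond about 4 N it gives 1 mm for every further 8 N, 4 mm at most, then it is solid.
- rack: Fixed wooden rack. Origin: centre of its underside (foot 110 along x, 90 along y, 12 high). Two rails along x on corner posts, 100 long, 14 thick and 16 high, centred at y = -27 and y = +27, tops at z 85, 40 clear between them; the tool rest's hook hangs between the rails.
- gouge: Bystander: turning gouge lying along its x, square-ish wooden handle 150 long to -x, 26 high, blade to x +130. Origin: below the joint of handle and ferrule.
- plain_rest: Bystander: an ordinary tool rest lying down, bar 160 x 16 x 26 along y with a plain shank 106 long to -x; no hook. Origin: under the bar's centre.
- blank: Bystander: square wooden blank 200 x 45 x 45 lying along its x. Origin: centre of the underside.
- bowl: Bystander: wooden bowl, 124 across, 55 high. Origin: centre of the underside.
- jar: Bystander: amber jar of wax, 70 across, 80 high. Origin: centre of the underside.
- chuck: Bystander: four-jaw steel chuck lying face up, 96 across, 59 high. Origin: centre of the underside.
- collar: Bystander: aluminium collar lying flat, 70 across, 16 high. Origin: centre of the underside.

How it is judged:
On the way, in this order (a step that is already met when the one before it is completed fails the run):
1. the tool rest is lifted clear of the rack (70 mm above its seat or more) (z of rest in the frame of rack above 0.155 m), for 0.1 s.
2. the pin pushes the latch open (beyond 0.5 rad) as the hook goes over it (value of joint latch above 0.5 rad and x of rest in the frame of banjo between -0.012 and 0.012 m and y of rest in the frame of banjo between -0.012 and 0.012 m and contact force between rest and banjo above 2 N).
At the end, for the whole second after the job is handed in: Tool rest on the yoke, pin in its hook: latch below 0.08 rad; origin within 6 mm (x) and 9 mm (y) of the banjo axis, 128 to 167 mm above its underside; upright within 0.06 rad; bar parallel to the pin within 0.15 rad, either way round; resting on the yoke with over 1 N, at rest (10 mm/s) (value of joint latch below 0.08 rad and x of rest in the frame of banjo between -0.006 and 0.006 m and y of rest in the frame of banjo between -0.009 and 0.009 m and z of rest in the frame of banjo between 0.128 and 0.167 m and angle between rest's own z axis and vertical below 0.06 rad and angle between the x axis of rest and the x axis of banjo, either way round below 0.15 rad and contact force between rest and banjo above 1 N and linear speed of rest below 0.01 m/s); the robot touches nothing.
It fails at once if the tool rest and the banjo press on one another with more than 25 N (contact force between rest and banjo above 25 N).
It fails at once if the robot presses on the banjo itself with more than 10 N (contact force between any of the fingers, the arm and banjo above 10 N).
It fails at once if a bystander is pushed more than 30 mm from its place (distance of any of gouge, plain_rest, blank, bowl, jar, chuck, collar from where it was at the start of the episode above 0.03 m).
It also fails if it takes over 51 s, if anything falls off the work surface, if the arm or the gripper's body presses on something with over 40 N, if the wrist force passes 120 N, or if a joint passes its speed limit or range.

ROBOT

A 7-joint arm with a two-finger parallel gripper is mounted at the origin on the work surface. World frame = base frame: x ahead of the robot, y to its left, z up, the work surface at z = 0. Lengths are in m, angles in rad, forces in N, time in s.
With the tool pointing down it reaches from about 0.425 to 0.975 m from the base axis. Payload 16.7 kg.
Tool frame: the origin (TCP) lies between the finger pads; the fingertips stand 8 mm ahead of it and the grasp point (between the pads) lies 11 mm behind it; z points along the fingers, y is the line along which they close (so a half turn about z gives the same grasp; the last joint's range is limited). The gripper opens to 85 mm and grips with 20 to 120 N. Pads are 22 mm wide; open, the fingers measure 114 mm over their backs; the gripper's body (76 mm by 85 mm) begins 54 mm behind the grasp point. The pads swing forward as they close: fully open they stand 13 mm farther back than shut.
Start: joints at [-1.335, 0.426, 0.074, 1.606, -0.034, 1.111, -0.067], TCP at [0.253, 0.626, 0.239] pointing down, gripper open.
Joint ranges: [-2.85, 2.85], [-0.5, 2.14], [-1.23, 1.37], [0.21, 2.46], [-1.02, 4.16], [0.16, 2.05], [-2.73, 2.73]. Speed limits (rad/s): [1.89, 1.89, 2.39, 2.39, 3.01, 3.01, 3.01].

INTERFACE

Orientations are given as a rotation vector (axis times angle).
In Python, from bench import robot, eyes gives the robot as it stands (robot), with the cameras (eyes).
- The arm moves only by the shell command python3 jog.py, which reads ROWS from standard input. ROWS is a JSON list of rows, 1 to 20 of them, each of 5 numbers: dx, dy, dz in m, then a turn about the tool's z in rad, then the finger opening in m; each row shifts and turns the commanded pose from where the row before left it, along the tool's axes as they then stand; what a row does not reach is not made up. A row lasts 1/12 s, in which the tool goes at most 0.0417 m and 0.125 rad, less where a joint would pass 70% of its speed; a pose out of reach is approached as far as the arm can. The fingers move at their own pace and stop on an object; the grip force is fixed at half the most. Time passes only in rows, so rows that do not move let the fingers close. It prints the time, the measured TCP pose, the force, the opening and the grip force at its end. Input that does not fit is refused with a message, and nothing moves.
- robot.observe(): the state, without advancing time (a new reading comes with each control period).
- eyes.capture(name): name is "scene" or "top"; returns (picture, depth): 420x560x3 uint8, red, green, blue; 420x560 float32, m along the optical axis (not along the pixel's ray), 0 where there is no reading.
- eyes.camera_info(name): a dict with "K" (3x3 intrinsics, pixels), "position" and "orientation" of the camera in the world. Camera axes: x right, y up, looking along -z (the intrinsics and any distortion apply to the point x, -y, -z); pixel columns grow to the right and rows downward; lengths in m; the calibration is good to about 2 mm. A picture is of the moment at which its call begins. camera_info takes no time and is no camera call.
- robot.close_job(): hands the job in; it is judged then, once.
The state is a dict: "time": time; "joints": joint angles; "joint_velocities": joint speeds; "tau": joint torques, N m; "tool_pos": TCP position; "eef_rot": TCP orientation; "wrist_force": force on the tool from outside, world axes, zero at the start; "moment": the same for the moment, N m; "grip_width": finger opening in m; "gripper_force": force on a finger pad.
Only numpy, scipy, OpenCV 4.12 (cv2) and the standard library are available. Lean on these libraries where they do the work, as an engineer would, in place of code of your own. Each camera call takes 0.05 s, during which the arm holds its last target. There are 200 camera calls.

## Working session

There is one attempt and no reset: what is moved stays moved. The work goes in short steps, Python scripts to look and compute and a shell command to move; the robot and the scene stay as the last step left them, time stands still between calls to the robot, and variables do not carry over. Pictures are saved under pics/ and viewed, at most 10 in all, crops included, and the job is handed in when it is done.

```bash
ls; mkdir -p pics; python3 - <<'E'
from bench import robot, eyes
import cv2,numpy as np
for n in("scene","top"):
    p,d=eyes.capture(n); cv2.imwrite(f"pics/{n}0.png",p[:,:,::-1]); np.savez(f"{n}0.npz",p=p,d=d); print(n,eyes.camera_info(n))
s=robot.observe();print(s)
E
```

```text
bench.py
jog.py
pics
scene {'K': array([[468.2026751 ,   0.        , 276.26381659],
       [  0.        , 468.2026751 , 215.46005151],
       [  0.        ,   0.        ,   1.        ]]), 'position': array([1.1682762 , 1.02471108, 0.8811116 ]), 'orientation': array([0.32747958, 1.26353174, 2.3910852 ])}
top {'K': array([[449.16827881,   0.        , 280.33901029],
       [  0.        , 449.16827881, 214.89385672],
       [  0.        ,   0.        ,   1.        ]]), 'position': array([ 0.45370298, -0.00956821,  1.4232748 ]), 'orientation': array([ 0.10795694, -0.08316918, -1.59260098])}
{'time': 0.1, 'joints': array([-1.33551652,  0.42662641,  0.07382143,  1.60654026, -0.03408402,
        1.11080084, -0.06713598]), 'joint_velocities': array([-0.0001576 , -0.00122877,  0.00102693, -0.00249274, -0.00022615,
        0.00112865, -0.00176387]), 'tau': array([ 8.68682720e-03, -9.51525521e+01,  3.77127752e+00, -4.64393663e+01,
        1.95133116e-02,  6.64003237e-03, -5.31043668e-05]), 'tool_pos': array([0.25323981, 0.62531   , 0.23870961]), 'eef_rot': array([-6.00711331e-01, -3.08348493e+00,  1.74073072e-03]), 'wrist_force': array([ 0.24390412, -0.40823945,  0.26429748]), 'moment': array([0.0131196 , 0.02298014, 0.03070599]), 'gripper_force': 0.0, 'grip_width': 0.08548150112740109}
```

View pics/scene0.png

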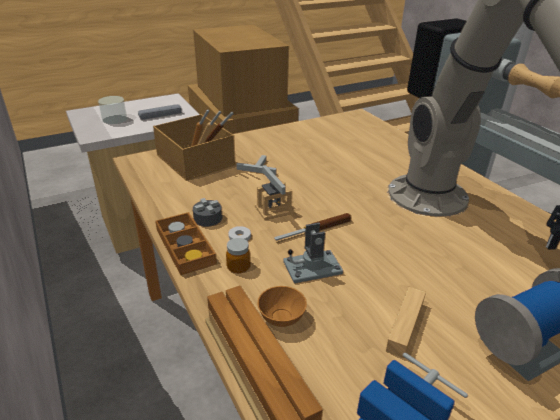

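View pics/top0.png

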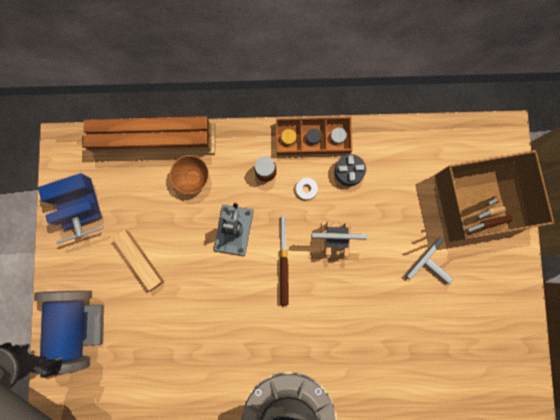

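The scene view shows the rest in its rack near (273,190) and the grey banjo near (315,255). In the top view the rest's bar runs (313,236)–(366,237) and the banjo is at about (234,230), with its ball lever up at (235,207) towards world +x. The gouge lies between them at (284,260).

```bash
cat > h.py <<'E'
import numpy as np,cv2
from scipy.spatial.transform import Rotation as R
from bench import robot, eyes
def cloud(n,p,d):
    c=eyes.camera_info(n);K=c["K"];v,u=np.indices(d.shape)
    q=np.stack([(u-K[0,2])/K[0,0]*d,-(v-K[1,2])/K[1,1]*d,-d],-1)
    return q@R.from_rotvec(c["orientation"]).as_matrix().T+c["position"]
def ray(n,uv,z):
    c=eyes.camera_info(n);K=c["K"];uv=np.atleast_2d(np.array(uv,float))
    q=np.c_[(uv[:,0]-K[0,2])/K[0,0],-(uv[:,1]-K[1,2])/K[1,1],-np.ones(len(uv))]@R.from_rotvec(c["orientation"]).as_matrix().T
    return c["position"]+q*((z-c["position"][2])/q[:,2])[:,None]
def rect(P):
    (cx,cy),(w,h),a=cv2.minAreaRect((P[:,:2]*1000).astype(np.float32)); b=cv2.boxPoints(((cx,cy),(w,h),a))
    e=max([(b[1]-b[0]),(b[2]-b[1])],key=np.linalg.norm)
    return np.round([cx,cy,w,h,np.degrees(np.arctan2(e[1],e[0]))],1)
E
python3 - <<'E'
from h import *
for n in("top","scene"):
    f=np.load(n+"0.npz");C=cloud(n,f["p"],f["d"]);ok=f["d"]>0
    print(n,"table z",np.median(C[(abs(C[...,2])<.02)&ok][:,2]))
    c0=C
    for nm,uv in(("rest",(338,237)),("banjo",(234,230))):
        ctr=ray("top",uv,.12)[0]
        m=ok&(np.hypot(C[...,0]-ctr[0],C[...,1]-ctr[1])<.12)&(C[...,2]>.008)
        P=C[m];print(nm,ctr,len(P),"hist z",[(int(k*4),int(x)) for k,x in enumerate(np.histogram(P[:,2]*1000,np.arange(0,240,4))[0]) if x>0])
        for lo,hi in((8,22),(74,90),(90,100),(100,118),(118,132),(130,145),(145,155),(138,172)):
            Q=P[(P[:,2]>lo/1e3)&(P[:,2]<hi/1e3)]
            if len(Q)>5: print(lo,hi,len(Q),np.round(np.median(Q,0)*1000,1),rect(Q))
for n,(x0,y0,x1,y1) in(("top",(200,190,400,280)),("scene",(225,140,375,290))):
    im=np.load(n+"0.npz")["p"][y0:y1,x0:x1,::-1];s=4 if n=="top" else 4
    cv2.imwrite(f"pics/{n}c.png",cv2.resize(im,None,fx=s,fy=s,interpolation=cv2.INTER_CUBIC))
E
```

```text
top table z 0.0007774198599014293
rest [ 0.54406402 -0.15655435  0.12      ] 1138 hist z [(8, 148), (12, 149), (16, 36), (20, 3), (28, 2), (32, 4), (36, 2), (40, 1), (44, 3), (48, 1), (52, 2), (56, 5), (60, 4), (64, 3), (68, 1), (72, 1), (76, 8), (80, 51), (84, 84), (88, 102), (92, 164), (96, 60), (100, 3), (108, 1), (112, 3), (116, 4), (120, 9), (124, 5), (128, 16), (132, 86), (136, 143), (140, 33), (144, 1)]
8 22 336 [ 517.  -151.5   12.5] [ 538.1 -147.4  205.7  161.2   42.5]
74 90 184 [ 525.  -174.3   85.4] [ 543.7 -159.7   68.6   99.3   -4.3]
90 100 286 [ 539.6 -156.3   93.8] [ 552.  -159.8   65.7   71.4   -1.9]
100 118 9 [ 541.4 -156.3  113.5] [ 540.9 -161.4   34.3   20.3   45.7]
118 132 32 [ 545.3 -144.2  128. ] [ 548.  -145.5  134.5   14.5   88.5]
130 145 275 [ 547.6 -158.   136.8] [ 548.1 -159.4  158.    14.3   86.8]
138 172 87 [ 547.8 -160.3  139.4] [ 548.6 -156.1  151.2   12.7   85.8]
banjo [0.57181244 0.14527866 0.12      ] 1518 hist z [(8, 103), (12, 380), (16, 456), (20, 120), (24, 21), (28, 2), (32, 5), (36, 18), (40, 21), (44, 28), (48, 27), (52, 16), (56, 5), (60, 4),
[... 1647 characters left out ...]
 (44, 41), (48, 65), (52, 6), (56, 13), (60, 25), (64, 30), (68, 39), (72, 30), (76, 36), (80, 28), (84, 23), (88, 19), (92, 25), (96, 21), (100, 25), (104, 20), (108, 26), (112, 25), (116, 37), (120, 42), (124, 39), (128, 35), (132, 31), (136, 50), (140, 22)]
8 22 881 [603.  182.1  14.9] [586.9 162.7 104.1 150.5 -10.8]
74 90 118 [597.1 181.6  80.5] [614.6 158.2  50.6  98.  -12.4]
90 100 53 [592.3 185.3  95.4] [587.3 164.1  54.2  39.2  79.4]
100 118 113 [594.9 183.  109.5] [587.9 164.7  58.2  40.6  76.8]
118 132 136 [587.2 180.1 124.5] [587.3 164.2  56.4  42.   79.3]
130 145 122 [587.2 177.5 137.1] [586.6 162.   56.1  41.   80.5]
138 172 51 [589.4 179.9 139.6] [586.8 161.5  53.6  38.3  79.3]
```

View pics/topc.png

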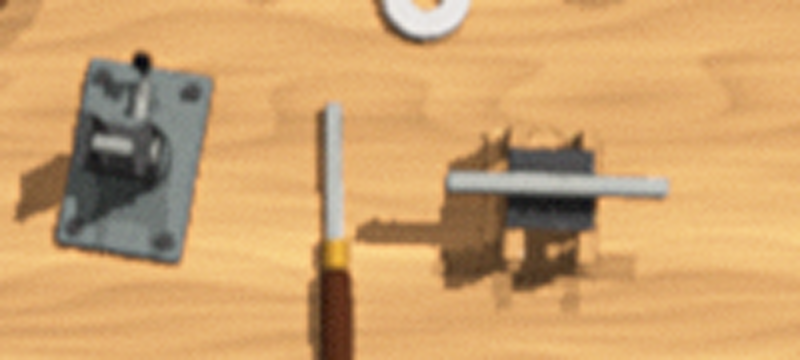

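View pics/scenec.png

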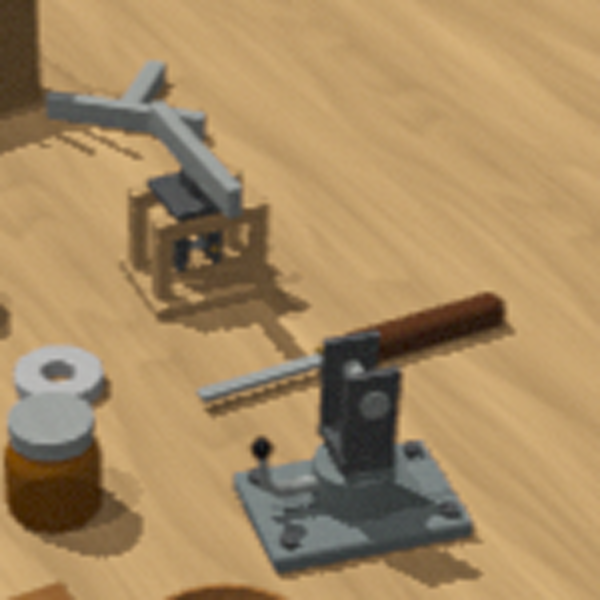

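The top crop shows the rest's bar from (447,182) to (668,188) with the flange beneath it. The yoke's two ears are at about (110,145) and (150,150), on a foot rotated about 11°. The scene crop shows a clear two-ear yoke with the pin, and the hook hanging between the rails with its latch around (205,245). Next I refine both poses.

```bash
python3 - <<'E'
from h import *
for n in("top","scene"):
    f=np.load(n+"0.npz");C=cloud(n,f["p"],f["d"]);ok=f["d"]>0
    S=cv2.cvtColor(f["p"],cv2.COLOR_RGB2HSV)[...,1]
    g=ok&(S<70)
    def sel(c,r,lo,hi): return g&(np.hypot(C[...,0]-c[0],C[...,1]-c[1])<r)&(C[...,2]>lo)&(C[...,2]<hi)
    for nm,c,r,lo,hi,z in(("bar",(.549,-.157),.095,.118,.15,.137),("foot",(.586,.16),.11,.006,.024,.016),("ears",(.586,.16),.05,.125,.16,.141)):
        m=sel(c,r,lo,hi);P=C[m];v,u=np.nonzero(m)
        print(n,nm,len(P),"depth rect",rect(P),"ray rect",rect(ray(n,np.c_[u,v],z)),"z95",np.percentile(P[:,2],[50,90]))
    for a,b in(((.25,.63),.12),((.35,.55),.1)):
        m=ok&(np.hypot(C[...,0]-a[0],C[...,1]-a[1])<b);print("maxz near",a,np.percentile(C[m][:,2],[50,90,99]) if m.any() else None)
# two-view check: bar end corners / ears mean by triangulated heights
E
```

```text
top bar 283 depth rect [ 548.2 -157.7  154.6   14.1   86.9] ray rect [ 547.1 -157.6  154.3   14.3   88.6] z95 [0.13676664 0.14028494]
top foot 1002 depth rect [583.9 160.1  98.6 148.  -11.3] ray rect [583.7 160.   98.8 147.5 -11.1] z95 [0.01652016 0.02020645]
top ears 114 depth rect [584.5 159.8  58.9  39.7  77.2] ray rect [583.7 157.9  58.9  40.2  77.9] z95 [0.13914835 0.14368328]
maxz near (0.25, 0.63) [0.15641176 0.4232848  0.47819655]
maxz near (0.35, 0.55) [0.02980285 0.38956786 0.48266992]
scene bar 199 depth rect [ 551.2 -153.9  158.9   19.5   85.9] ray rect [ 559.4 -140.9  184.    25.7   86.5] z95 [0.13307895 0.13671598]
scene foot 920 depth rect [587.4 162.7 104.  149.7 -11.1] ray rect [590.9 168.3 109.7 150.5 -10.7] z95 [0.01482173 0.01842693]
scene ears 155 depth rect [587.6 162.5  56.7  39.6  76.2] ray rect [593.9 170.7  68.9  44.6  76.2] z95 [0.13510473 0.14023154]
maxz near (0.25, 0.63) [0.16070902 0.26761133 0.33419705]
maxz near (0.35, 0.55) [0.00144695 0.17285807 0.19349485]
```

```bash
echo '[[0, 0, -0.03, 0, 0.085], [0, 0, -0.03, 0, 0.085], [0, 0, -0.03, 0, 0.085], [0, 0, -0.03, 0, 0.085], [0, 0, -0.03, 0, 0.085]]' | python3 jog.py
```

```text
time: 0.52
tool_pos: [0.2533, 0.6252, 0.3905]
eef_rot: [-0.601, -3.083, 0.001]
wrist_force: [0.3, 0.7, 0.7]
grip_width: 0.0853
gripper_force: 0.0
```

```bash
echo '[[0, 0, 0, 0.1238, 0.085], [0, 0, 0, 0.1238, 0.085], [0, 0, 0, 0.1238, 0.085], [0, 0, 0, 0.1238, 0.085], [0, 0, 0, 0.1238, 0.085], [0, 0, 0, 0.1238, 0.085], [0, 0, 0, 0.1238, 0.085], [0, 0, 0, 0.1238, 0.085], [0, 0, 0, 0.1238, 0.085], [0, 0, 0, 0.1238, 0.085], [0, 0.03, 0, 0, 0.085], [0, 0.03, 0, 0, 0.085], [0, 0.03, 0, 0, 0.085], [0, 0.03, 0, 0, 0.085], [0, 0.03, 0, 0, 0.085], [0, 0.03, 0, 0, 0.085], [0, 0.03, 0, 0, 0.085], [0, 0.03, 0, 0, 0.085], [0, 0, 0, 0, 0.085]]' | python3 jog.py
```

```text
time: 2.1
tool_pos: [0.4991, 0.6101, 0.3875]
eef_rot: [2.282, 2.154, -0.002]
wrist_force: [0.2, -0.3, 0.1]
grip_width: 0.0848
gripper_force: 0.0
```

```bash
echo '[[-0.02, 0, 0, 0, 0.085], [-0.035, 0.01, 0, 0, 0.085], [-0.035, 0.01, 0, 0, 0.085], [-0.035, 0.01, 0, 0, 0.085], [-0.035, 0.01, 0, 0, 0.085], [-0.04, 0.01, 0, 0, 0.085], [-0.04, 0.01, 0, 0, 0.085], [-0.04, 0.01, 0, 0, 0.085], [-0.04, 0.01, 0, 0, 0.085], [-0.04, 0.005, 0, 0, 0.085], [-0.04, 0.005, 0, 0, 0.085], [-0.04, 0.005, 0, 0, 0.085], [-0.04, 0, 0, 0, 0.085], [-0.04, 0, 0, 0, 0.085], [-0.04, 0, 0, 0, 0.085], [-0.04, 0, 0, 0, 0.085], [-0.04, 0, 0, 0, 0.085], [-0.04, 0, 0.02, 0, 0.085], [-0.03, 0, 0.02, 0, 0.085], [0, 0, 0, 0, 0.085]]' | python3 jog.py
```

```text
time: 3.77
tool_pos: [0.5485, -0.1045, 0.3479]
eef_rot: [-2.286, -2.154, 0.005]
wrist_force: [-0.3, 0.3, -0.6]
grip_width: 0.0849
gripper_force: 0.0
```

```bash
echo '[[-0.026, 0.002, 0.01, 0, 0.085], [-0.026, 0.002, 0.02, 0, 0.085], [0, 0, 0.03, 0, 0.085], [0, 0, 0.03, 0, 0.085], [0, 0, 0.03, 0, 0.085], [0, 0, 0.03, 0, 0.085], [0, 0, 0.025, 0, 0.085], [0, 0, 0.02, 0, 0.085], [0, 0, 0.02, 0, 0.085], [0, 0, 0.01, 0, 0.085], [0, 0, 0.01, 0, 0.085], [0, 0, 0, 0, 0.085]]' | python3 jog.py; python3 -c "
from h import *
p,d=eyes.capture('scene');cv2.imwrite('pics/s1.png',cv2.resize(p[140:260,200:340,::-1],None,fx=4,fy=4))"
```

```text
time: 4.77
tool_pos: [0.5518, -0.15, 0.1143]
eef_rot: [-2.277, -2.162, 0.002]
wrist_force: [-0.1, 0.3, 0.0]
grip_width: 0.0848
gripper_force: 0.0
```

View pics/s1.png

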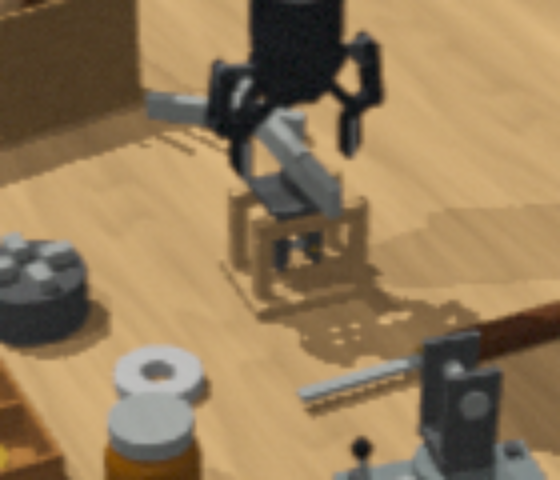

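The fingers straddle the bar (crop ~(240,160) and (348,150)), with the bar passing between them and the flange and rails clear below. Closing.

```bash
echo '[[-0.006, 0, 0, 0, 0.085], [0, 0, 0, 0, 0.05], [0, 0, 0, 0, 0.03], [0, 0, 0, 0, 0.02], [0, 0, 0, 0, 0.01], [0, 0, 0, 0, 0], [0, 0, 0, 0, 0], [0, 0, 0, 0, 0], [0, 0, 0, 0, 0], [0, 0, 0, 0, 0], [0, 0, 0, 0, 0]]' | python3 jog.py
```

```text
time: 5.73
tool_pos: [0.5518, -0.1561, 0.1159]
eef_rot: [-2.278, -2.162, 0.0]
wrist_force: [-3.9, 2.5, 6.9]
grip_width: 0.0131
gripper_force: 60.8
```

```bash
echo '[[0, 0, -0.003, 0, 0], [0, 0, -0.006, 0, 0], [0, 0, -0.01, 0, 0], [0, 0, -0.015, 0, 0], [0, 0, -0.02, 0, 0], [0, 0, -0.02, 0, 0], [0, 0, -0.02, 0, 0], [0, 0, -0.02, 0, 0], [0, 0, -0.02, 0, 0], [0, 0, -0.015, 0, 0], [0, 0, -0.01, 0, 0], [0, 0, 0, 0, 0], [0, 0, 0, 0, 0]]' | python3 jog.py; python3 - <<'E'
from h import *
p,d=eyes.capture('scene');cv2.imwrite('pics/s2.png',cv2.resize(p[120:260,200:380,::-1],None,fx=4,fy=4))
s=robot.observe();print(s["wrist_force"],s["moment"],s["tool_pos"])
t=R.from_rotvec(s["eef_rot"]).as_matrix();print(np.degrees(np.arctan2(t[1,1],t[0,1])))
for n in("top","scene"):
    p,d=eyes.capture(n);C=cloud(n,p,d);S=cv2.cvtColor(p,cv2.COLOR_RGB2HSV)
    m=(d>0)&(np.hypot(C[...,0]-.552,C[...,1]+.156)<.1)&(abs(C[...,2]-s["tool_pos"][2]-.01)<.016)&(S[...,2]>110)&(S[...,1]<70)
    P=C[m];print(n,len(P),rect(P),np.percentile(P[:,2],[10,50,90]))
E
```

```text
time: 6.82
tool_pos: [0.5521, -0.1561, 0.2748]
eef_rot: [2.278, 2.163, 0.001]
wrist_force: [-0.4, 0.6, -6.1]
grip_width: 0.0132
gripper_force: 59.4
[ 0.25495105 -0.42608505 -4.77275042] [ 0.02230977 -0.00299525 -0.01504958] [ 0.55174481 -0.15606564  0.27408151]
-2.976755671357788
top 36 [554.4 -97.4  35.    8.4  88.1] [0.29310083 0.29582176 0.29819549]
scene 18 [ 555.4 -156.7  151.8   12.2   87.6] [0.26967723 0.2931234  0.29427805]
```

View pics/s2.png

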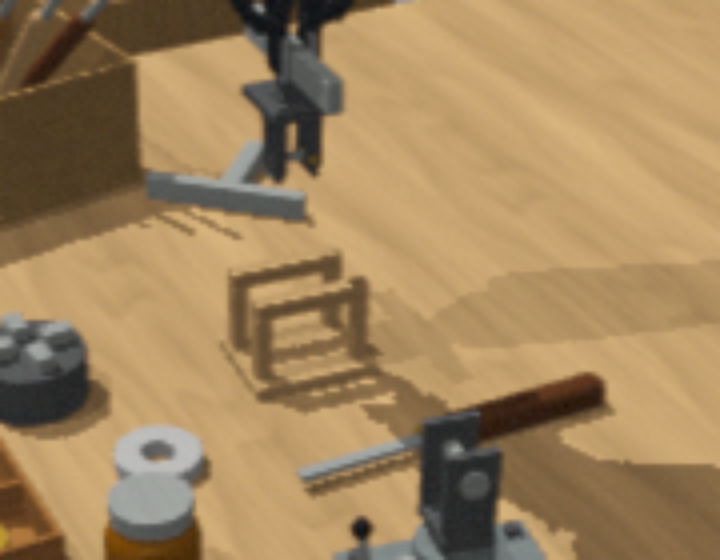

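The rest hangs level from the gripper, well clear of the rack, with the hook legs at (273,175) and (312,170) and the latch shut between them. Now I carry it to above the yoke.

```bash
echo '[[0, 0, 0, 0.071, 0], [0, 0, 0, 0.071, 0], [0.01, 0, 0, 0, 0], [0.02, -0.002, 0, 0, 0], [0.03, -0.003, 0, 0, 0], [0.03, -0.003, 0, 0, 0], [0.03, -0.003, 0, 0, 0], [0.03, -0.003, 0, 0, 0], [0.03, -0.003, 0, 0, 0], [0.03, -0.003, 0, 0, 0], [0.03, -0.003, 0, 0, 0], [0.03, -0.0027, 0, 0, 0], [0.02, 0, 0, 0, 0], [0.02, 0, 0, 0, 0], [0.008, 0, 0, 0, 0], [0, 0, 0, 0, 0], [0, 0, 0, 0, 0], [0, 0, 0, 0, 0]]' | python3 jog.py; cat > look.py <<'E'
from h import *
import sys
s=robot.observe();print(np.round(s["wrist_force"],2),np.round(s["moment"],3),np.round(s["tool_pos"],4))
t=R.from_rotvec(s["eef_rot"]).as_matrix();print("yaw",np.degrees(np.arctan2(t[1,1],t[0,1])),"tilt",t[:,2])
p,d=eyes.capture('scene');cv2.imwrite('pics/%s.png'%sys.argv[1],cv2.resize(p[150:290,250:380,::-1],None,fx=4,fy=4,interpolation=cv2.INTER_CUBIC))
print("robot-frame bar",s["tool_pos"][:2])
for n in("top","scene"):
    p,d=eyes.capture(n);C=cloud(n,p,d);S=cv2.cvtColor(p,cv2.COLOR_RGB2HSV)
    m=(d>0)&(np.hypot(C[...,0]-.588,C[...,1]-.161)<.1)&(abs(C[...,2]-s["tool_pos"][2]-.008)<.022)&(S[...,2]>90)&(S[...,1]<70)
    P=C[m];print(n,len(P),rect(P),np.percentile(P[:,2],[10,50,90]))
E
python3 look.py s3
```

```text
time: 8.47
tool_pos: [0.588, 0.1596, 0.2744]
eef_rot: [2.427, 1.995, -0.001]
wrist_force: [-0.8, 0.0, -5.0]
grip_width: 0.0131
gripper_force: 59.4
[-0.76  0.04 -5.03] [-0.013  0.048  0.067] [0.588  0.1596 0.2744]
yaw -11.145621847855983 tilt [-5.47222458e-04 -7.08044659e-04 -9.99999600e-01]
robot-frame bar [0.58799997 0.15955348]
top 135 [577.3 105.7  55.5  14.2  78.7] [0.28663941 0.29548173 0.29886569]
scene 170 [593.2 159.6 160.1  18.1  78.1] [0.27541095 0.29247185 0.29569812]
```

View pics/s3.png

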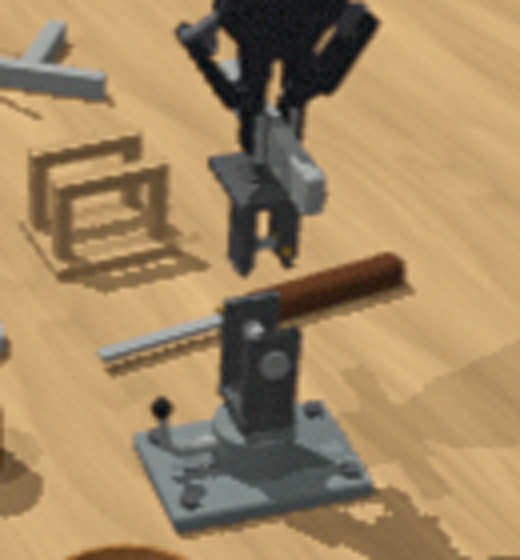

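The hook hangs above the yoke, legs at (240,255)/(285,250) over ears at (250,305)/(275,340). Both views agree that the rest is about 4 mm too far in +x and 2–3 mm short in y. I correct that, go lower and compare again close up.

```bash
echo '[[0.0022, -0.004, 0, 0, 0], [0, 0, 0.01, 0, 0], [0, 0, 0.01, 0, 0], [0, 0, 0.007, 0, 0], [0, 0, 0.003, 0, 0], [0, 0, 0, 0, 0], [0, 0, 0, 0, 0]]' | python3 jog.py; cat >> look.py <<'E'
z=s["tool_pos"][2]
for n in("top","scene"):
    p,d=eyes.capture(n);C=cloud(n,p,d);c=np.array([.586,.161]);a=np.radians(-11.1)
    D=C[...,:2]-c;X=(D[...,0]*np.cos(a)+D[...,1]*np.sin(a))*1e3;Y=(-D[...,0]*np.sin(a)+D[...,1]*np.cos(a))*1e3;Z=(C[...,2]-z)*1e3
    for nm,lo,hi in(("hook",-90,-42),("flange",-33,-21),("ears",-145,-100)):
        m=(d>0)&(abs(X)<45)&(abs(Y)<45)&(Z>lo)&(Z<hi)
        if m.sum()>8: print(n,nm,m.sum(),"X",np.round(np.percentile(X[m],[2,10,50,90,98]),1),"Y",np.round(np.percentile(Y[m],[2,10,50,90,98]),1),"Z",np.round(np.percentile(Z[m],[2,98])+z*1e3,1))
E
python3 look.py s4
```

```text
time: 9.2
tool_pos: [0.5847, 0.1635, 0.2444]
eef_rot: [2.426, 1.996, -0.001]
wrist_force: [0.1, 0.0, -4.4]
grip_width: 0.013
gripper_force: 59.3
[ 0.12  0.03 -4.44] [-0.075 -0.028  0.007] [0.5847 0.1635 0.2444]
yaw -11.130543143496341 tilt [-4.20573762e-04 -3.99048989e-04 -9.99999832e-01]
robot-frame bar [0.58472274 0.16351603]
top 129 [574.5 111.5  57.8  13.9  78.4] [0.26048772 0.2655764  0.26856156]
scene 181 [590.  163.2 161.6  17.4  79.3] [0.24429608 0.26294867 0.2656188 ]
top flange 50 X [-29.2 -22.9  11.5  26.   27.3] Y [-32.1 -31.3 -26.7 -18.1 -15.5] Z [215.2 223.2]
top ears 32 X [-20.6 -19.8  -8.6  -0.9  17.6] Y [-31.5 -30.2 -27.  -23.  -22.2] Z [106.4 144.1]
scene hook 207 X [-21.4 -17.5   0.3  19.4  20.1] Y [-12.1  -6.5  10.9  14.   16.3] Z [155.8 197.2]
scene flange 192 X [-4.7  1.7 16.2 28.8 30. ] Y [-29.7 -21.7  11.8  32.1  33.7] Z [214.2 223.1]
scene ears 326 X [-19.2 -15.3   3.9  18.   20. ] Y [-24.2 -20.5  22.7  28.1  31.9] Z [100.8 140.8]
```

View pics/s4.png

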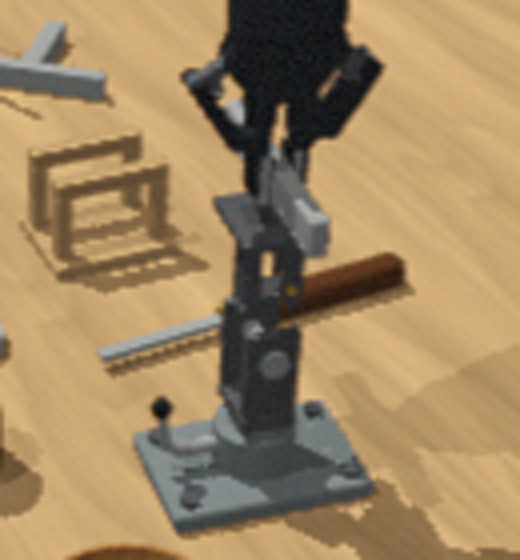

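The hook's leg tips are just above the yoke at (240,290)/(290,290). Hook and ears share the same X centre within about 1 mm and agree in Y within about 2 mm. Going down, watching the force.

```bash
echo '[[0, 0, 0.005, 0, 0], [0, 0, 0.006, 0, 0], [0, 0, 0.005, 0, 0], [0, 0, 0.004, 0, 0], [0, 0, 0.003, 0, 0], [0, 0, 0, 0, 0]]' | python3 jog.py; echo '[[0, 0, 0.003, 0, 0], [0, 0, 0.003, 0, 0], [0, 0, 0.002, 0, 0], [0, 0, 0.002, 0, 0], [0, 0, 0, 0, 0]]' | python3 jog.py; echo '[[0, 0, 0.002, 0, 0], [0, 0, 0.002, 0, 0], [0, 0, 0, 0, 0]]' | python3 jog.py
```

```text
time: 9.95
tool_pos: [0.5844, 0.1636, 0.2208]
eef_rot: [-2.426, -1.996, 0.002]
wrist_force: [-0.7, 0.3, -3.2]
grip_width: 0.013
gripper_force: 59.3
time: 10.37
tool_pos: [0.5845, 0.1636, 0.2112]
eef_rot: [-2.426, -1.996, 0.001]
wrist_force: [0.5, 0.1, -4.4]
grip_width: 0.0127
gripper_force: 59.3
time: 10.62
tool_pos: [0.5846, 0.1636, 0.2073]
eef_rot: [-2.426, -1.996, 0.001]
wrist_force: [-1.2, -0.7, -4.8]
grip_width: 0.0128
gripper_force: 59.3
```

```bash
echo '[[0, 0, 0.002, 0, 0], [0, 0, 0.002, 0, 0], [0, 0, 0, 0, 0]]' | python3 jog.py; echo '[[0, 0, 0.001, 0, 0], [0, 0, 0.001, 0, 0], [0, 0, 0, 0, 0]]' | python3 jog.py; echo '[[0, 0, 0.001, 0, 0], [0, 0, 0.001, 0, 0], [0, 0, 0, 0, 0]]' | python3 jog.py; echo '[[0, 0, 0.001, 0, 0], [0, 0, 0.001, 0, 0], [0, 0, 0, 0, 0]]' | python3 jog.py
```

```text
time: 10.87
tool_pos: [0.5845, 0.1636, 0.2032]
eef_rot: [-2.426, -1.996, 0.001]
wrist_force: [0.7, -0.8, -4.0]
grip_width: 0.013
gripper_force: 59.3
time: 11.12
tool_pos: [0.5848, 0.1637, 0.2019]
eef_rot: [-2.426, -1.996, -0.0]
wrist_force: [-1.5, 0.3, 2.7]
grip_width: 0.0129
gripper_force: 60.3
time: 11.37
tool_pos: [0.5847, 0.1637, 0.1997]
eef_rot: [-2.426, -1.996, -0.0]
wrist_force: [-2.1, 0.2, 4.0]
grip_width: 0.013
gripper_force: 60.5
time: 11.62
tool_pos: [0.5849, 0.1636, 0.1976]
eef_rot: [2.426, 1.996, 0.0]
wrist_force: [-1.8, 0.1, 4.5]
grip_width: 0.0131
gripper_force: 60.6
```

The latch met the pin at a TCP height of about 0.202, with a press of about 9 N. Continuing gently.

```bash
for i in 1; do echo '[[0, 0, 0.001, 0, 0], [0, 0, 0.001, 0, 0], [0, 0, 0.001, 0, 0], [0, 0, 0, 0, 0]]' | python3 jog.py; echo '[[0, 0, 0.001, 0, 0], [0, 0, 0.001, 0, 0], [0, 0, 0.001, 0, 0], [0, 0, 0, 0, 0]]' | python3 jog.py; echo '[[0, 0, 0.001, 0, 0], [0, 0, 0.001, 0, 0], [0, 0, 0.001, 0, 0], [0, 0, 0, 0, 0]]' | python3 jog.py; done
```

```text
time: 11.95
tool_pos: [0.5852, 0.1636, 0.195]
eef_rot: [2.426, 1.995, 0.002]
wrist_force: [0.0, -0.5, 7.2]
grip_width: 0.013
gripper_force: 60.9
time: 12.28
tool_pos: [0.5851, 0.1637, 0.192]
eef_rot: [2.426, 1.995, 0.001]
wrist_force: [-1.7, 0.6, 7.0]
grip_width: 0.0129
gripper_force: 61.1
time: 12.62
tool_pos: [0.5846, 0.1639, 0.1887]
eef_rot: [-2.426, -1.996, -0.0]
wrist_force: [-3.5, 0.4, 5.0]
grip_width: 0.0129
gripper_force: 60.9
```

```bash
echo '[[0, 0, 0.001, 0, 0], [0, 0, 0.001, 0, 0], [0, 0, 0.001, 0, 0], [0, 0, 0, 0, 0]]' | python3 jog.py; echo '[[0, 0, 0.001, 0, 0], [0, 0, 0.001, 0, 0], [0, 0, 0.001, 0, 0], [0, 0, 0, 0, 0]]' | python3 jog.py; echo '[[0, 0, 0.001, 0, 0], [0, 0, 0.001, 0, 0], [0, 0, 0.001, 0, 0], [0, 0, 0, 0, 0]]' | python3 jog.py
```

```text
time: 12.95
tool_pos: [0.5843, 0.1639, 0.1855]
eef_rot: [-2.425, -1.996, 0.001]
wrist_force: [-4.2, 1.4, 5.2]
grip_width: 0.013
gripper_force: 60.7
time: 13.28
tool_pos: [0.5841, 0.1638, 0.1822]
eef_rot: [-2.425, -1.996, 0.002]
wrist_force: [-5.3, 1.8, 1.5]
grip_width: 0.013
gripper_force: 60.4
time: 13.62
tool_pos: [0.584, 0.1638, 0.1791]
eef_rot: [-2.425, -1.996, 0.002]
wrist_force: [-5.7, 1.9, -0.5]
grip_width: 0.0132
gripper_force: 60.1
```

```bash
echo '[[0, 0, 0.001, 0, 0], [0, 0, 0.001, 0, 0], [0, 0, 0, 0, 0]]' | python3 jog.py; echo '[[0, 0, 0.001, 0, 0], [0, 0, 0.001, 0, 0], [0, 0, 0, 0, 0]]' | python3 jog.py; echo '[[0, 0, 0.001, 0, 0], [0, 0, 0, 0, 0]]' | python3 jog.py; echo '[[0, 0, 0.001, 0, 0], [0, 0, 0, 0, 0]]' | python3 jog.py
```

```text
time: 13.87
tool_pos: [0.584, 0.1637, 0.177]
eef_rot: [-2.425, -1.996, 0.002]
wrist_force: [-4.8, 1.9, -3.4]
grip_width: 0.013
gripper_force: 59.6
time: 14.12
tool_pos: [0.5848, 0.1635, 0.1752]
eef_rot: [2.426, 1.995, -0.001]
wrist_force: [0.2, -0.0, -4.2]
grip_width: 0.0134
gripper_force: 59.6
time: 14.28
tool_pos: [0.5849, 0.1635, 0.1745]
eef_rot: [2.426, 1.995, 0.0]
wrist_force: [0.3, -0.8, -4.7]
grip_width: 0.013
gripper_force: 59.6
time: 14.45
tool_pos: [0.5848, 0.1635, 0.1735]
eef_rot: [2.426, 1.996, -0.0]
wrist_force: [-0.1, 0.3, -4.4]
grip_width: 0.0133
gripper_force: 59.6
```

The latch snapped at a TCP height of about 0.175: the side force dropped to zero. Now I feel for the seat.

```bash
echo '[[0, 0, 0.001, 0, 0], [0, 0, 0, 0, 0]]' | python3 jog.py; echo '[[0, 0, 0.001, 0, 0], [0, 0, 0, 0, 0]]' | python3 jog.py;echo '[[0, 0, 0.0007, 0, 0], [0, 0, 0, 0, 0]]' | python3 jog.py
```

```text
time: 14.62
tool_pos: [0.5847, 0.1636, 0.1725]
eef_rot: [-2.426, -1.996, 0.0]
wrist_force: [0.9, -0.2, -4.8]
grip_width: 0.0131
gripper_force: 59.6
time: 14.78
tool_pos: [0.5847, 0.1636, 0.1716]
eef_rot: [2.426, 1.996, -0.0]
wrist_force: [0.6, 0.1, -4.0]
grip_width: 0.0131
gripper_force: 59.7
time: 14.95
tool_pos: [0.5848, 0.1636, 0.1712]
eef_rot: [-2.426, -1.996, -0.0]
wrist_force: [-1.0, -0.7, 1.2]
grip_width: 0.0128
gripper_force: 60.5
```

Seated: press is about 5.6 N at a TCP height of 0.171, as predicted. Letting go and checking before I withdraw.

```bash
echo '[[0, 0, 0, 0, 0.015], [0, 0, 0, 0, 0.02], [0, 0, 0, 0, 0.03], [0, 0, 0, 0, 0.05], [0, 0, 0, 0, 0.06], [0, 0, 0, 0, 0.06], [0, 0, 0, 0, 0.06]]' | python3 jog.py; echo '[[0, 0, -0.005, 0, 0.06], [0, 0, -0.01, 0, 0.06], [0, 0, -0.02, 0, 0.06], [0, 0, -0.03, 0, 0.06], [0, 0, -0.03, 0, 0.06], [0, 0, -0.03, 0, 0.06], [0, 0, -0.02, 0, 0.06], [0, 0, 0, 0, 0.06], [0, 0, 0, 0, 0.06]]' | python3 jog.py; python3 - <<'E'
from h import *
p,d=eyes.capture('scene');cv2.imwrite('pics/s5.png',cv2.resize(p[150:290,250:380,::-1],None,fx=4,fy=4,interpolation=cv2.INTER_CUBIC))
for n in("top","scene"):
    p,d=eyes.capture(n);C=cloud(n,p,d);S=cv2.cvtColor(p,cv2.COLOR_RGB2HSV)
    m=(d>0)&(np.hypot(C[...,0]-.585,C[...,1]-.162)<.1)&(C[...,2]>.16)&(C[...,2]<.21)&(S[...,2]>90)&(S[...,1]<70)
    P=C[m];print(n,len(P),rect(P),np.percentile(P[:,2],[10,50,90]))
E
```

```text
time: 15.53
tool_pos: [0.5848, 0.1637, 0.171]
eef_rot: [2.426, 1.996, 0.0]
wrist_force: [-0.2, 1.2, -0.3]
grip_width: 0.0599
gripper_force: 0.0
time: 16.28
tool_pos: [0.5852, 0.1636, 0.3179]
eef_rot: [2.426, 1.995, 0.004]
wrist_force: [-0.3, -0.1, -0.3]
grip_width: 0.0602
gripper_force: 0.0
top 148 [576.1 120.5  75.2  14.3  79.4] [0.18621223 0.19223403 0.19568354]
scene 333 [586.8 162.8 160.4  15.   79.4] [0.17089241 0.18794494 0.1925595 ]
```

View pics/s5.png

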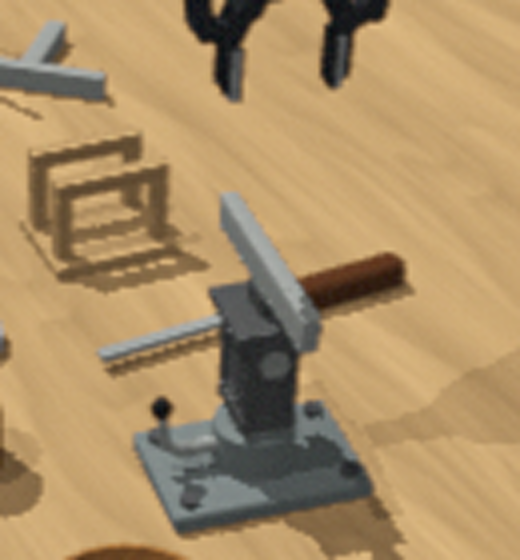

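The rest sits on the yoke with its flange flat on the ears (crop (240,300)) and the bar square to the foot. Its centre is within 1 mm of the banjo axis in the scene view, and the gripper is clear. Handing in.

```bash
python3 -c "
from bench import robot, eyes
print(robot.close_job())"
```

```text
the job is handed in; nothing more can be done
None
```

The tool rest is seated on the banjo's pin and the job is handed in at about 16 s: I felt the latch snap, the press I measured stayed near 12 N, and the gripper is clear (`close_job` returned no verdict).

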